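# Find the heavy side of a sander rotor

## Robot

A 7-joint arm with a two-finger parallel gripper is mounted at the origin on a cart in front of the work surface, level with it; the furniture and walls round the work are solid. World frame = base frame: x ahead of the robot, y to its left, z up, the work surface at z = 0. Lengths are in m, angles in degrees, forces in N, time in s.
With the tool pointing down it reaches from about 0.35 to 0.775 m from the base axis. Payload 3.1 kg.
Tool frame: the origin (TCP) lies on the centre line of the jaws, within the pads' length; the fingertips stand 17 mm ahead of it and the grasp point (between the pads) lies 2 mm behind it (robot.tip_reach is the distance from the TCP to the fingertips, in m); z points along the fingers, y is the direction in which the jaws open and shut (so a half turn about z gives the same grasp; the last joint's range is limited). The gripper opens to 85 mm and grips with 20 to 120 N. Pads are 22 mm wide; open, the fingers measure 114 mm over their backs; the gripper's body (76 mm by 85 mm) begins 54 mm behind the grasp point. The pads swing forward as they close: fully open they stand 13 mm farther back than shut.
Start: joints at [-68.795, 17.813, 0.802, 86.603, -0.252, 75.585, -1.558], TCP at [0.22, 0.504, 0.248] pointing down, gripper open.
Joint ranges: [-154.91, 154.91], [-16.99, 109.72], [-72.82, 74.43], [7.12, 147.25], [-82.49, 262.49], [11.32, 116.49], [-174.64, 174.64]. Speed limits (degrees/s): [159.86, 159.86, 180, 180, 180, 180, 180].

## Interface

Orientations are given as [roll, pitch, yaw] about the fixed x, y, z axes, in that order (R = Rz(yaw) Ry(pitch) Rx(roll)).
In Python, from station import robot, fingers, vision, workorder, recognise gives the robot as it stands. Calls block until the motion is done:
- robot.move_to(position, orientation): joint-space move of the TCP to a pose.
- robot.line_to(position, orientation=None, velocity=0.15, f_stop=None): straight line of the TCP; orientation=None keeps the orientation; velocity is the mean speed in m/s. With f_stop (N) it stops when the force on the tool has changed by that much, and returns True; else False.
- robot.move_j(angles): joint-space move.
- fingers.gripper_to(opening, force=None): opening from 0.0 (shut) to 1.0 (fully open); force is the grip in N (None keeps the last); returns when the fingers have stopped.
- robot.pause(seconds).
- robot.inverse_kinematics(position, orientation): joint angles nearest the present ones, or None.
- vision.grab_frame(name): name is "scene" or "top"; returns the picture (480x640x3 uint8, red, green, blue); there is no depth.
- vision.calibration(name): a dict with "mtx" (3x3 intrinsics, pixels), "extrinsics" (4x4, takes a point from world to camera coordinates). Camera axes: x right, y up, looking along -z (the intrinsics and any distortion apply to the point x, -y, -z); pixel columns grow to the right and rows downward; lengths in m; the calibration is good to about 2 mm. A picture is of the moment at which its call begins. calibration takes no time and is no camera call.
A pose or a line that the arm cannot do raises robot.PlanningError and nothing moves.
- workorder.close_job(): hands the job in, once; it reports no verdict.
Trained networks look in the newest picture that a camera, given by its name, has taken for a name from the list of things; names that differ only in an ending like _2 or _b are one class to them, and where a whole thing is asked for, a point or a joint stands for the part that bears it (a point fixed in the world has none). Each returns a list of dicts, best first, with "p" (0 to 1); they miss things now and then, are a little off and sometimes report something else, mostly with a low value. They report only what shows in the picture. A call takes as long as a camera call.
- recognise(label, camera): "rect" ([centre column, centre row, width, height] in pixels, round what is visible of it).
Readings, each from a call of its own:
- robot.current_time_s(): time.
- robot.current_joint_positions(): joint angles.
- robot.current_dq(): joint speeds.
- robot.current_joint_torque(): joint torques, N m.
- robot.current_tool_pos(): TCP position.
- robot.current_eef_rot(): TCP orientation.
- robot.current_contact_force(): force on the tool from outside, world axes, zero at the start.
- robot.current_torque(): the same for the moment, N m.
- robot.current_finger_gap(): opening from 0.0 (shut) to 1.0 (fully open).
Only numpy, scipy, OpenCV 4.12 (cv2) and the standard library are available. Lean on these libraries where they do the work, as an engineer would, in place of code of your own. Each camera call takes 0.05 s, during which the arm holds its last target.

## Task

The orbital-sander rotor with the brass weight in the dish in front of it is due for balancing; leave the other rotor (black plug in its dish), the weight, the plug and everything else alone. Grip the due rotor's knob, turn it by hand about a quarter turn and let it roll to rest, once from each side: midway between the two resting positions its hidden heavy side is lowest. Turn it there, heavy side straight down, and finish still gripping the knob and holding it so.

Things in the scene. Friction and masses are not known exactly. Their poses are not given: they have to be found in the camera images.
- stand: fixed balancing stand: plywood base 210 x 400 x 12 mm with a grey panel that slopes 35 degrees, low edge towards the robot, and two rotors side by side on it; origin on the table under the middle of the panel, x away from the robot, y to its left, z up. White marks on the panel show each rotor's lowest point
- knob_a (a point): on the axis of the left (+y) rotor's round black knob (44 mm across, 36 mm tall), at the height to grip: 22 mm above the drum's face, 14 mm below the knob's top. The axis leans 35 degrees towards the robot: in this point's own axes (the stand's) it points out of the knob along (-0.574, 0, 0.819); straight down the slope is (-0.819, 0, -0.574)
- knob_b (a point): on the axis of the right (-y) rotor's round black knob (44 mm across, 36 mm tall), at the height to grip: 22 mm above the drum's face, 14 mm below the knob's top. The axis leans 35 degrees towards the robot: in this point's own axes (the stand's) it points out of the knob along (-0.574, 0, 0.819); straight down the slope is (-0.819, 0, -0.574)
- rotor_a (a joint): angle of the left (+y) rotor (rad), grows counter-clockwise seen looking down onto its knob; 0 when its orange line points straight up the slope (away from the robot), pi or -pi when it points to the lowest point; turns freely through several turns. The orange line says nothing about where the heavy side is. It may still be rolling when the job starts
- rotor_b (a joint): angle of the right (-y) rotor (rad), grows counter-clockwise seen looking down onto its knob; 0 when its orange line points straight up the slope (away from the robot), pi or -pi when it points to the lowest point; turns freely through several turns. The orange line says nothing about where the heavy side is. It may still be rolling when the job starts
- spindle_a (a point): centre of the left drum (aluminium, 110 mm across, 30 mm thick, black ticks every 30 degrees and one bold orange line), axes as the stand's. A steel slug of 0.2 to 0.5 kg is sealed inside, 38 mm off the axis, at an unknown angle: the heavy side. The bearing drags: within about 15 to 40 degrees of heavy side straight down (or straight up) the rotor stays where it is left
- spindle_b (a point): centre of the right drum, built alike with a slug of its own. Let go elsewhere, a rotor rolls slowly, heavy side downwards, without overshoot, and rests after about 3 s, short of the lowest point by that same 15 to 40 degrees on the side it came from, equally far on either side
- dish_a (a point): middle of the shallow round dish (inside 38 mm across, lip 5 mm high) on the base in front of the left rotor
- dish_b (a point): the same in front of the right rotor
- brass_weight: loose brass cylinder, 22 mm across, 16 mm tall, lying in the dish of the rotor that is due; origin at the centre of its underside
- rubber_plug: loose black rubber cylinder, 22 mm across, 16 mm tall, in the dish of the other rotor; origin at the centre of its underside
- cell_small_5: bystander: small closed plywood cell, 80 x 74 x 71 mm, to the right; origin under its centre
- tape_masking: bystander: roll of masking tape lying flat, 104 mm across, 25 mm tall, to the right; origin under its centre
- sanding_block: bystander: cork sanding block, 61 x 100 x 31 mm, to the left; origin under its centre

How it is judged (in metres and radians):
On the way:
1. the due rotor is turned in the fingers until its heavy side is more than 40 degrees away from the lowest point (((horizontal distance between brass_weight and dish_a below 0.025 m and contact force between the fingers and rotor_a above 0.5 N and x of slug_a in the frame of spindle_a above -0.0238453 m) or (horizontal distance between brass_weight and dish_b below 0.025 m and contact force between the fingers and rotor_b above 0.5 N and x of slug_b in the frame of spindle_b above -0.0238453 m))), for 0.1 s.
At the end, for the whole second after the job is handed in: The rotor behind the brass weight stands still, gripped by the fingers (over 2 N), its hidden heavy side within 10 degrees of the lowest point; the weight still lies in that rotor's dish (((horizontal distance between brass_weight and dish_a below 0.025 m and contact force between the fingers and rotor_a above 2 N and y of slug_a in the frame of spindle_a between -0.0066 and 0.0066 m and x of slug_a in the frame of spindle_a below 0 m and velocity of joint rotor_a between -0.05 and 0.05 rad/s) or (horizontal distance between brass_weight and dish_b below 0.025 m and contact force between the fingers and rotor_b above 2 N and y of slug_b in the frame of spindle_b between -0.0066 and 0.0066 m and x of slug_b in the frame of spindle_b below 0 m and velocity of joint rotor_b between -0.05 and 0.05 rad/s))); the arm keeps its last pose, push and grip.
It fails at once if the rotor that is not due is touched ((horizontal distance between brass_weight and dish_b below 0.025 m and contact force between any of the fingers, the arm and rotor_a above 1 N) or (horizontal distance between brass_weight and dish_a below 0.025 m and contact force between any of the fingers, the arm and rotor_b above 1 N)).
It fails at once if the brass weight or the rubber plug is shifted (distance of any of brass_weight, rubber_plug from where it was at the start of the episode above 0.012 m).
It fails at once if a bystander is knocked away (distance of any of cell_small_5, tape_masking, sanding_block from where it was at the start of the episode above 0.02 m).
It also fails if it takes over 54 s, if anything falls off the work surface, if the arm or the gripper's body presses on something with over 40 N, if the wrist force passes 120 N, or if a joint passes its speed limit or range.

## Working session

There is one attempt and no reset: what is moved stays moved. The work goes in short steps, each a Python script; the robot and the scene stay as the last script left them, time stands still between calls to the robot, and variables do not carry over. Pictures are saved under pics/ and viewed, and the job is handed in when it is done.

```bash
ls; mkdir -p pics; python3 - <<'E'
from station import robot, fingers, vision, workorder, recognise
import cv2,numpy as np
for n in ("scene","top"):
    im=vision.grab_frame(n); cv2.imwrite(f"pics/{n}0.png",im[:,:,::-1])
    c=vision.calibration(n); print(n,np.round(c["mtx"],1).tolist(),np.round(c["extrinsics"],3).tolist(),[k for k in c])
    for l in ("stand","knob_a","spindle_a","brass_weight","rubber_plug","dish_a"):
        try: print(l,[(np.round(d["rect"],1).tolist(),round(d["p"],2)) for d in recognise(l,n)])
        except Exception as e: print(l,repr(e))
print(robot.current_time_s(),robot.current_eef_rot(), robot.tip_reach)
E
```

```text
pics
scene [[544.1, 0.0, 320.0], [0.0, 544.1, 246.8], [0.0, 0.0, 1.0]] [[0.54, -0.841, -0.009, -0.279], [0.565, 0.355, 0.745, -0.399], [-0.623, -0.408, 0.667, -0.961], [0.0, 0.0, 0.0, 1.0]] ['mtx', 'extrinsics']
stand [([347.7, 253.1, 182.8, 138.1], 0.98)]
knob_a [([349.6, 253.8, 182.8, 139.5], 0.72)]
spindle_a [([347.4, 254.4, 185.6, 135.8], 0.61)]
brass_weight [([371.1, 294.6, 7.7, 12.3], 0.67)]
rubber_plug []
dish_a [([348.8, 256.4, 182.0, 139.1], 0.94)]
top [[499.5, 0.0, 324.6], [0.0, 499.5, 242.6], [0.0, 0.0, 1.0]] [[0.014, -1.0, -0.004, 0.006], [0.995, 0.014, 0.1, -0.555], [-0.1, -0.006, 0.995, -1.193], [0.0, 0.0, 0.0, 1.0]] ['mtx', 'extrinsics']
stand [([336.9, 212.0, 167.1, 99.8], 0.84)]
knob_a [([334.1, 210.9, 168.9, 99.8], 0.66)]
spindle_a [([335.9, 211.1, 162.9, 98.2], 0.84)]
brass_weight [([379.5, 242.0, 7.7, 12.0], 0.49)]
rubber_plug [([378.4, 242.3, 5.5, 10.5], 0.28)]
dish_a [([336.5, 211.4, 166.4, 104.9], 0.84)]
0.7 [1.79993373e+02 2.61833046e-03 1.56409018e+02] 0.017
```

View pics/scene0.png

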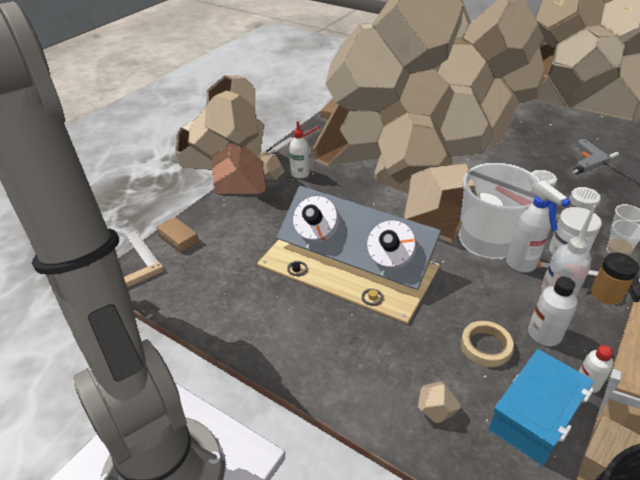

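View pics/top0.png

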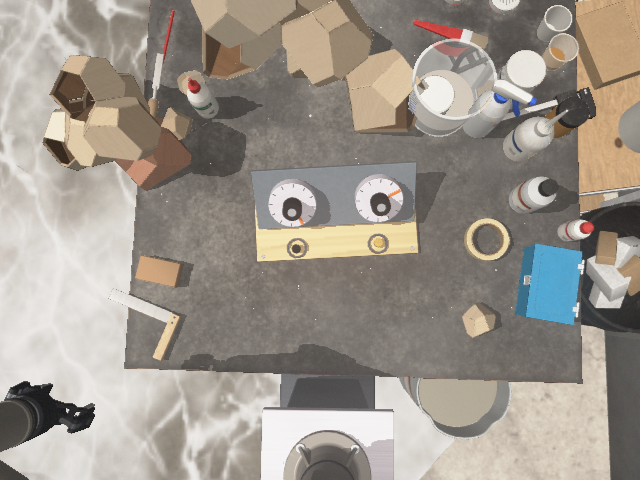

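```bash
python3 - <<'E'
import cv2,numpy as np
a=cv2.imread("pics/scene0.png")[170:340,240:450];b=cv2.imread("pics/top0.png")[150:275,240:430]
cv2.imwrite("pics/scene0z.png",cv2.resize(a,None,fx=3.7,fy=3.5,interpolation=3)); cv2.imwrite("pics/top0z.png",cv2.resize(b,None,fx=4,fy=4,interpolation=3))
E
```

```text
(no output)
```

View pics/scene0z.png

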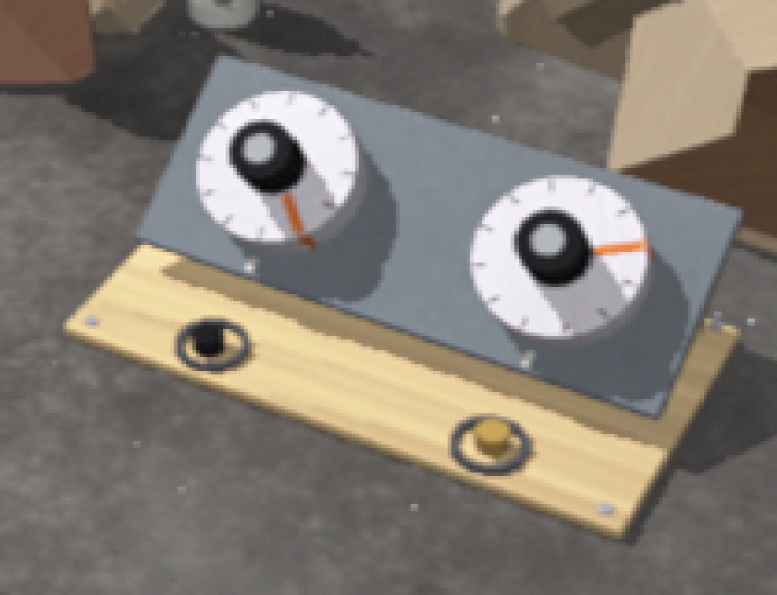

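View pics/top0z.png

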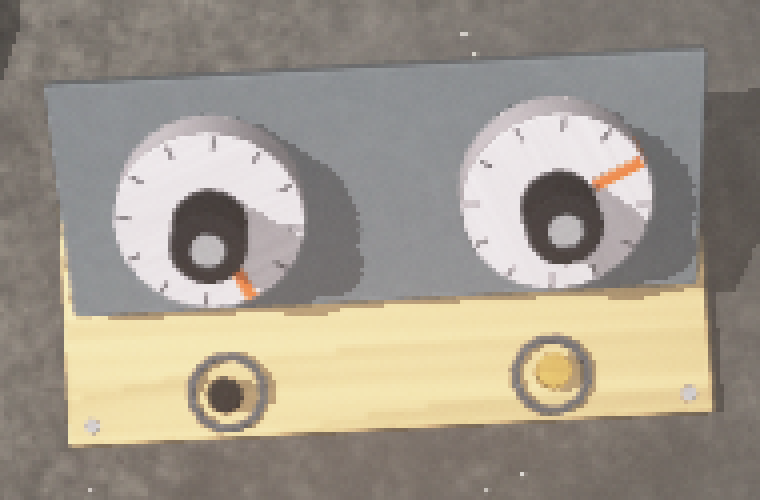

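```bash
cat > h.py <<'E'
import cv2,numpy as np
from station import robot, fingers, vision, workorder, recognise
def P(n):
    c=vision.calibration(n); return c["mtx"]@np.diag([1,-1,-1.])@c["extrinsics"][:3]
def proj(n,X):
    X=np.atleast_2d(X); q=np.c_[X,np.ones(len(X))]@P(n).T; return q[:,:2]/q[:,2:]
def tri(u,v):
    r=cv2.triangulatePoints(P("scene"),P("top"),np.array(u,float).reshape(2,1),np.array(v,float).reshape(2,1)); return (r[:3]/r[3])[:,0]
def onplane(n,uv,z):
    p=P(n); A=np.linalg.inv(np.c_[p[:,0],p[:,1],p[:,2]*z+p[:,3]]); r=A@[uv[0],uv[1],1]; return np.r_[r[:2]/r[2],z]
E
python3 - <<'E'
from h import *
S=cv2.imread("pics/scene0.png");T=cv2.imread("pics/top0.png")
def white(im,box):
    x0,y0,x1,y1=box; s=im[y0:y1,x0:x1].astype(int)
    # blobs: dark (knob) and the grey cap inside
    g=s.mean(2); return g
def cap(im,cx,cy,r=9):
    s=cv2.cvtColor(im,cv2.COLOR_BGR2GRAY)[cy-r:cy+r+1,cx-r:cx+r+1].astype(float)
    m=(s>95).astype(np.uint8); n,l,st,c=cv2.connectedComponentsWithStats(m,connectivity=4)
    k=l[r,r]; w=s*(l==k); 
    return c[k]+[cx-r,cy-r], st[k]
# approximate from zoom
pts={}
for nm,im,(cx,cy) in (("Sa",S,(310,213)),("Sb",S,(388,238)),("Ta",T,(292,212)),("Tb",T,(381,207))):
    pts[nm],st=cap(im,cx,cy); print(nm,pts[nm],st)
A=tri(pts["Sa"],pts["Ta"]);B=tri(pts["Sb"],pts["Tb"]); print(A,B,B-A, np.degrees(np.arctan2(*(A-B)[[0,1]]*[-1,1])))
for X,k in((A,"a"),(B,"b")): print(proj("scene",X)-pts["S"+k],proj("top",X)-pts["T"+k])
# base front corners z=.012
for n,ps in (("top",[(257,261),(418,252.6)]),("scene",[(240+66/3.7,170+330/3.5),(240+622/3.7,170+530/3.5)])):
    q=[onplane(n,p,.012) for p in ps]; print(n,np.round(q,4).tolist(),np.linalg.norm(q[0]-q[1]))
E
```

```text
Sa [309.51612903 211.87096774] [ 5  4  8  9 62]
Sb [387.64383562 238.06849315] [ 4  5 10  9 73]
Ta [291.5        212.28787879] [ 4  5 10  9 66]
Tb [381.01515152 207.25757576] [ 5  5  9  9 66]
[0.60971372 0.08765492 0.14177864] [ 0.62373883 -0.11162694  0.14156832] [ 0.01402511 -0.19928186 -0.00021031] 4.025738380044664
[[ 0.04486686 -0.00328722]] [[-0.04606076  0.03268296]]
[[ 0.07864265 -0.01159758]] [[-0.078935    0.05110657]]
top [[0.508, 0.1798, 0.012], [0.5343, -0.2173, 0.012]] 0.3978980596301518
scene [[0.5046, 0.1742, 0.012], [0.536, -0.2182, 0.012]] 0.3935778682436795
```

```bash
cat >> h.py <<'E'
from scipy.spatial.transform import Rotation as Ro
yaw=np.radians(4.03); Rs=Ro.from_euler("z",yaw).as_matrix()
TOP=np.array([.62374,-.11163,.14157])
n_=Rs@np.array([-np.sin(np.radians(35)),0,np.cos(np.radians(35))])
up=Rs@np.array([np.cos(np.radians(35)),0,np.sin(np.radians(35))]); left=Rs@np.array([0,1.,0])
KN=TOP-.014*n_; FACE=TOP-.036*n_
def pose(dist,a):
    """tool pose with TCP dist above grip point, a deg ccw about n"""
    z=-n_; y=Ro.from_rotvec(np.radians(a)*n_).apply(left); R=np.c_[np.cross(y,z),y,z]
    return KN+dist*n_, Ro.from_matrix(R).as_euler("xyz",degrees=True)
def angle(tag=None,cams=("scene","top")):
    out={}
    for n in cams:
        im=vision.grab_frame(n); t=robot.current_time_s()
        if tag: cv2.imwrite(f"pics/{tag}_{n}.png",im[:,:,::-1])
        # rectify face: 0.25mm per px, up = image up, left = image left
        s=200; g=lambda a,b: FACE+a*up+b*left
        src=proj(n,[g(.06,.06),g(.06,-.06),g(-.06,-.06),g(-.06,.06)]).astype(np.float32)
        M=cv2.getPerspectiveTransform(src,np.float32([[0,0],[480,0],[480,480],[0,480]]))
        w=cv2.warpPerspective(im,M,(480,480),flags=cv2.INTER_LINEAR)
        if tag: cv2.imwrite(f"pics/{tag}_{n}_r.png",w[:,:,::-1])
        h=cv2.cvtColor(w,cv2.COLOR_RGB2HSV); m=cv2.inRange(h,(3,130,90),(20,255,255))
        r,c=np.nonzero(m); X=(240-r)*.25; Y=(240-c)*.25; rr=np.hypot(X,Y); k=(rr>30)&(rr<56)
        if k.sum()<50: out[n]=(None,int(k.sum()));continue
        out[n]=(round(float(np.degrees(np.arctan2(Y[k].mean(),X[k].mean()))),1),int(k.sum()),round(float(rr[k].mean()),1))
    return out,round(t,2)
E
python3 - <<'E'
from h import *
print(angle("m0"))
ims=[cv2.imread(f"pics/m0_{n}_r.png") for n in("scene","top")]
for i in ims:
    cv2.circle(i,(240,240),220,(255,0,0),1); cv2.circle(i,(240,240),88,(255,0,0),1)
cv2.imwrite("pics/m0.png",cv2.resize(np.hstack(ims),(800,400)))
q0=None
for a in (-150,-120,-90,-60,-30,0,30,60,90,120,150,180):
    for d in (0,.15):
        p,o=pose(d,a); q=robot.inverse_kinematics(p,o); print(a,d,None if q is None else np.round(q,1))
E
```

```text
({'scene': (-63.6, 1379, 40.3), 'top': (-63.9, 1809, 41.4)}, 0.8)
-150 0 [  3.1  17.9  12.9 115.6 -48.6  19.2   0.9]
-150 0.15 [ -1.2  -1.2  19.1 117.4 -22.6  32.9 -22.2]
-120 0 [  0.7  18.   15.9 115.7 -50.8  19.9  32.8]
-120 0.15 [ -8.5  -1.5  26.3 117.6 -22.1  32.8   7.4]
-90 0 [ -2.   18.2  19.1 115.8 -53.   20.7  64.6]
-90 0.15 [-15.   -1.8  32.7 117.7 -21.5  32.7  37. ]
-60 0 [ -4.6  18.5  22.3 115.9 -55.1  21.5  96.3]
-60 0.15 [-20.6  -2.1  38.2 117.9 -20.9  32.6  66.5]
-30 0 [ -5.2  18.6  23.  115.9 -55.5  21.6 126.7]
-30 0.15 [-25.3  -2.4  42.7 118.  -20.2  32.5  96. ]
0 0 [-10.2  19.2  29.2 116.1 -59.3  23.4 159.8]
0 0.15 [-28.8  -2.7  46.1 118.1 -19.6  32.4 125.5]
30 0 [ 47.1  22.9 -40.6 114.1  19.4  14.8 120. ]
30 0.15 [-63.6 -12.3  74.3 118.5   3.1  31.1 135.8]
60 0 [ 40.3  20.9 -31.9 114.3   4.   13.9 163.9]
60 0.15 [ 3.850e+01  1.000e-01 -2.030e+01  1.161e+02 -2.340e+01  3.300e+01
 -1.715e+02]
90 0 [-35.3  30.3  64.5 116.8 -78.6  39.8 -97.3]
90 0.15 [ 3.850e+01  1.000e-01 -2.030e+01  1.161e+02 -2.340e+01  3.300e+01
 -1.415e+02]
120 0 [-28.6  25.1  53.7 116.7 -72.8  33.  -70.5]
120 0.15 [ 3.850e+01  1.000e-01 -2.030e+01  1.161e+02 -2.340e+01  3.300e+01
 -1.115e+02]
150 0 [-12.7  19.7  32.4 116.2 -61.1  24.3 -48.8]
150 0.15 [  6.7  -0.9  11.3 117.1 -23.   32.9 -81.9]
180 0 [-29.9  25.9  55.6 116.7 -73.8  34.   -9.8]
180 0.15 [  6.3  -0.9  11.7 117.1 -23.   32.9 -52. ]
```

View pics/m0.png

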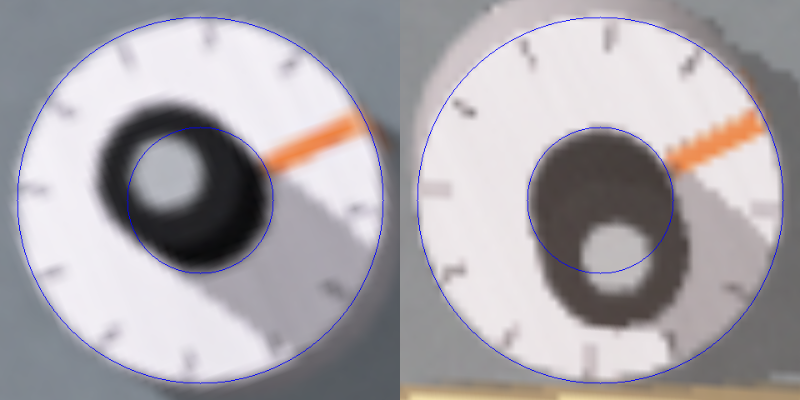

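```bash
python3 - <<'E'
from h import *
p,o=pose(.2,-150); print(p,o,np.round(robot.inverse_kinematics(p,o),1))
robot.move_to(p,o)
p,o=pose(.09,-150); robot.line_to(p,o)
q=np.array(robot.current_joint_positions()); print(robot.current_time_s(),np.round(q,1),robot.current_tool_pos()-p)
print(np.round(robot.current_contact_force(),2))
for a in (160,180,-165,-150):
    p,o=pose(0,a); qq=robot.inverse_kinematics(p,o); print(a,np.round(qq,1))
print(angle("m1"))
E
```

```text
[ 0.51731857 -0.11912771  0.29393228] [160.70465726 -29.78400984  39.20673778] [ -7.3  -7.5  24.6 116.4 -15.   38.6 -28.8]
4.1417 [ -7.7   6.4  26.  117.8 -34.1  27.2 -12.1] [ 0.00018802 -0.0001508   0.00029966]
[ 1.44 -0.65  0.73]
160 [ -7.3  18.8  25.6 116.  -57.1  22.3 -42. ]
180 [ -5.6  18.6  23.5 115.9 -55.8  21.8 -23.1]
-165 [ -4.3  18.5  21.9 115.9 -54.8  21.4  -8.9]
-150 [ -3.   18.3  20.4 115.8 -53.8  21.    5.3]
({'scene': (-63.6, 1212, 40.0), 'top': (-63.9, 1812, 41.4)}, 4.24)
```

View pics/m1_scene.png

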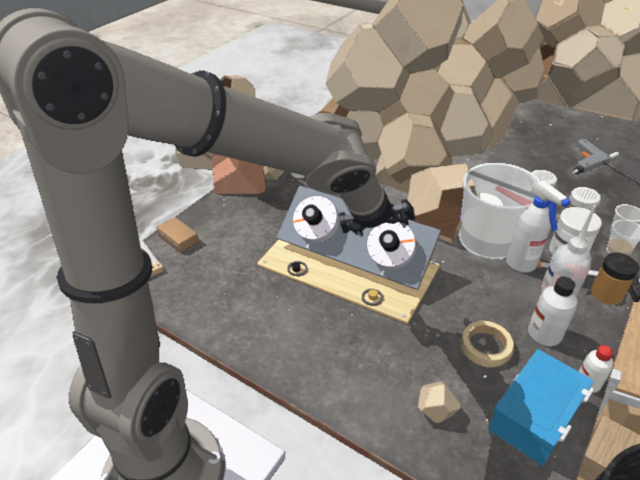

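View pics/m1_top.png

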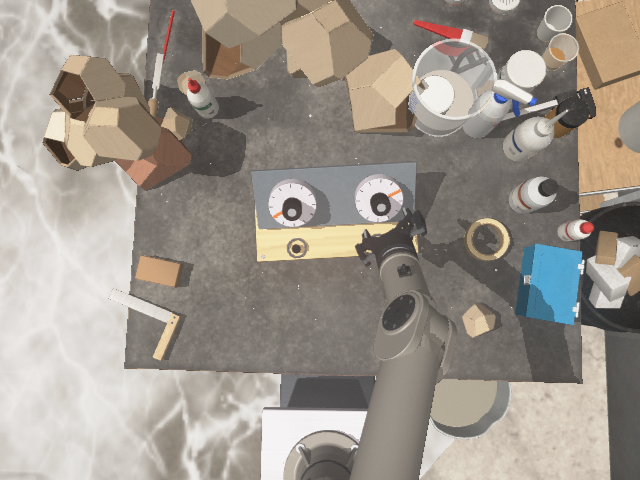

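```bash
cat >> h.py <<'E'
def turn(d,step=5):
    q=np.array(robot.current_joint_positions()); q[6]+=d; robot.move_j(q.tolist())
    return np.array(robot.current_joint_positions())[6]
def stat(): 
    f=robot.current_contact_force(); print("t",round(robot.current_time_s(),2),"F",np.round(f,1),"gap",round(robot.current_finger_gap(),3),"j7",round(robot.current_joint_positions()[6],1))
E
python3 - <<'E'
from h import *
p,o=pose(.09,155); robot.move_to(p,o); stat()
p,o=pose(.001,155); print("stop",robot.line_to(p,o,velocity=.1,f_stop=8)); stat(); print(np.round(robot.current_tool_pos()-p,4))
fingers.gripper_to(0.0,force=35); stat()
print(angle("m2",("top","scene")))
E
```

```text
t 5.13 F [ 1.1 -0.8 -0.3] gap 1.003 j7 -65.3
stop False
t 6.17 F [-0.8 -0.  -0.5] gap 0.998 j7 -47.9
[ 0.0001 -0.0004  0.0005]
t 6.64 F [-4.9 -0.9  5.5] gap 0.504 j7 -47.9
({'top': (-63.9, 1811, 41.3), 'scene': (-64.4, 1432, 39.0)}, 6.74)
```

View pics/m2_scene_r.png

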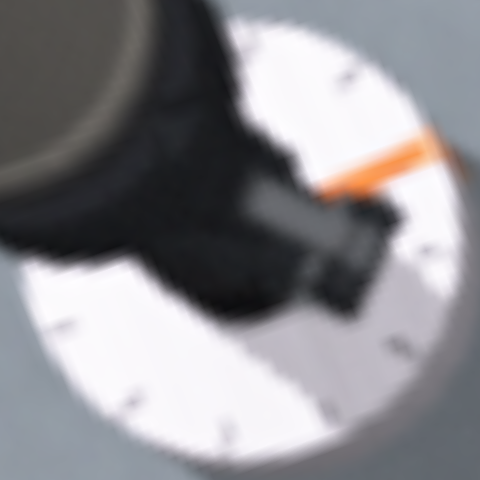

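```bash
python3 - <<'E'
from h import *
turn(95); stat(); print(angle("m3"))
fingers.gripper_to(1.0); stat()
p,o=pose(.09,-110); 
q=robot.current_eef_rot(); robot.line_to(p,q.tolist() if hasattr(q,"tolist") else q); stat()
for i in range(5):
    print(angle("m4_%d"%i)); robot.pause(.5)
E
```

```text
t 8.21 F [-4.5  1.7  2.9] gap 0.502 j7 47.1
({'scene': (None, 0), 'top': (31.1, 1797, 41.2)}, 8.31)
t 8.8 F [1.5 0.1 0.2] gap 0.999 j7 47.1
t 9.54 F [0.9 0.2 0.3] gap 1.001 j7 29.9
({'scene': (102.7, 1559, 42.6), 'top': (102.3, 1762, 40.8)}, 9.64)
({'scene': (102.6, 1583, 42.7), 'top': (102.3, 1757, 40.8)}, 10.24)
({'scene': (102.6, 1575, 42.7), 'top': (102.3, 1760, 40.8)}, 10.84)
({'scene': (102.6, 1576, 42.7), 'top': (102.3, 1758, 40.8)}, 11.44)
({'scene': (102.6, 1581, 42.7), 'top': (102.3, 1749, 40.8)}, 12.04)
```

```bash
python3 - <<'E'
from h import *
p,o=pose(.09,150); robot.move_to(p,o)
p,o=pose(.001,150); print("stop",robot.line_to(p,o,velocity=.1,f_stop=8)); stat()
fingers.gripper_to(0.0,force=35); stat()
turn(110); stat(); print(angle("m5"))
fingers.gripper_to(1.0); t0=robot.current_time_s(); print(angle("m5b")); stat()
p,o=pose(.09,0); robot.line_to(p,list(robot.current_eef_rot())); stat()
for i in range(5):
    print(angle("m6_%d"%i)); robot.pause(.5)
E
```

```text
stop False
t 15.07 F [ 1.4  0.6 -0.3] gap 0.998 j7 -47.0
t 15.53 F [-5.4 -0.3  6. ] gap 0.504 j7 -47.0
t 17.21 F [-4.4  1.7  3.1] gap 0.501 j7 63.0
({'scene': (-147.9, 1576, 40.7), 'top': (None, 0)}, 17.31)
({'scene': (165.1, 433, 33.2), 'top': (163.9, 1092, 41.9)}, 17.9)
t 17.9 F [-0.3 -0.2 -1. ] gap 1.001 j7 63.0
t 18.64 F [ 0.3 -0.4 -0.9] gap 0.999 j7 44.0
({'scene': (158.6, 1260, 41.0), 'top': (159.0, 1511, 43.2)}, 18.74)
({'scene': (158.6, 1258, 41.0), 'top': (159.0, 1507, 43.2)}, 19.34)
({'scene': (158.6, 1259, 41.0), 'top': (159.0, 1512, 43.2)}, 19.94)
({'scene': (158.6, 1262, 41.0), 'top': (159.0, 1512, 43.2)}, 20.54)
({'scene': (158.6, 1261, 41.0), 'top': (159.0, 1509, 43.2)}, 21.14)
```

```bash
python3 - <<'E'
from h import *
p,o=pose(.09,-160); robot.move_to(p,o)
p,o=pose(.001,-160); print("stop",robot.line_to(p,o,velocity=.1,f_stop=8)); stat()
fingers.gripper_to(0.0,force=35); stat(); print(angle("m7"))
turn(-28.2); stat(); robot.pause(.5); print(angle("m8")); stat(); print(angle("m9")); print(robot.current_dq())
E
```

```text
stop False
t 23.62 F [-0.  -0.3  0.1] gap 0.999 j7 6.4
t 24.08 F [-5.5  0.1  6.1] gap 0.509 j7 6.4
({'scene': (158.6, 1276, 40.6), 'top': (None, 0)}, 24.18)
t 24.73 F [-0.2 -1.1  0.4] gap 0.505 j7 -21.6
({'scene': (130.6, 1193, 40.2), 'top': (132.9, 65, 47.5)}, 25.32)
t 25.32 F [-0.8 -2.2  0.4] gap 0.507 j7 -21.8
({'scene': (130.6, 1190, 40.2), 'top': (132.8, 71, 47.5)}, 25.43)
[-0.11221969 -0.04169275  0.00365991  0.02047341  0.11333143 -0.04985987
  0.06339405]
```

View pics/m9_scene.png

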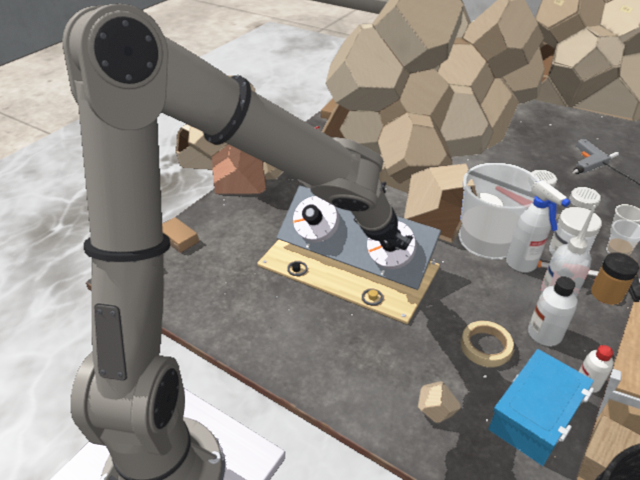

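View pics/m9_top_r.png

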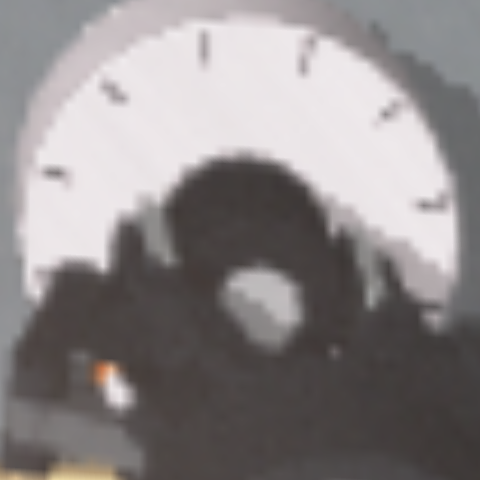

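```bash
python3 - <<'E'
from h import *
workorder.close_job(); stat()
E
```

```text
the job is handed in; nothing more can be done
the job is handed in; nothing more can be done
```

The right rotor (`rotor_b`), the one with the brass weight in its dish, is held gripped with its heavy side at my best estimate of straight down. The job was handed in at about 25.4 s, and no verdict is reported.

- **Rest positions:** I gripped the knob at 35 N and turned it 95°. Once released, it rolled to rest with its orange line at 102.5°. I then turned it 110° on past the lowest point and released it, and it came back to rest at 158.8°. That puts the midpoint at about 130.65°, with the rotor stopping about 28° short on each side. It started near the heavy-side-up dead zone, which agrees with these numbers.
- **Final position:** I gripped it again and turned it back 28.2°. The scene camera read 130.6° in two consecutive frames. The top camera read 132.8°, but the gripper hid nearly all of the orange line from it (about 70 pixels visible), so I relied on the scene camera.
- **Last checks:** The rotor was still, the fingers were closed on the knob, and contact forces were low. The last picture showed the weight and plug still in their dishes. My arm and fingers never came near the left rotor or the bystanders. The left rotor was rolling on its own early in the job.
- **Not checked:** I did not read the actual grip force. I did not measure the rotor's speed directly; I only compared the camera frames.
- **One difference from the description:** Each roll settled in about 1.5 s after release, where about 3 s was expected. The readings then stayed steady for 2.4 s, so I took the positions as final.

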